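# Lock the bayonet lid onto the cellar's wine filter

### The arm

A 7-joint arm with a two-finger parallel gripper is mounted at the origin on the work surface. World frame = base frame: x ahead of the robot, y to its left, z up, the work surface at z = 0. Lengths are in m, angles in degrees, forces in N, time in s.
With the tool pointing down it reaches from about 0.425 to 0.875 m from the base axis. Payload 4.7 kg.
Tool frame: the origin (TCP) lies midway between the tips of the shut fingers; the grasp point (between the pads) lies 19 mm behind it; z points along the fingers, y is the line along which they close (so a half turn about z gives the same grasp; the last joint's range is limited). The gripper opens to 87 mm and grips with 3 to 60 N. Pads are 19 mm wide; open, the fingers measure 117 mm over their backs; the gripper's body (75 mm by 190 mm) begins 51 mm behind the grasp point.
Start: joints at [66.068, 18.392, -4.016, 83.108, 1.295, 78.541, -3.26], TCP at [0.272, -0.59, 0.223] pointing down, gripper open.
Joint ranges: [-163.93, 163.93], [-17.29, 119.83], [-79.2, 71.16], [3.27, 140.29], [-89.18, 269.18], [5.43, 117.66], [-154.24, 154.24]. Speed limits (degrees/s): [147.25, 147.25, 180, 180, 180, 180, 180].

### API

Orientations are given as [roll, pitch, yaw] about the fixed x, y, z axes, in that order (R = Rz(yaw) Ry(pitch) Rx(roll)).
In Python, from cell import env, viewer, boxes_of, masks_of gives the robot as it stands. The module is installed in compiled form; this text tells all that it offers.
- The arm moves only by the tool apply_moves, never from a script. Its argument "moves" is a list of rows, each a list of 7 numbers: the shift along the tool's x, y, z scaled (see below), then the turn, a rotation vector about the tool's x, y, z scaled (see below), then the opening, from 0 (shut) to 1 (fully open). A call has 1 to 20 rows; each row is the pose to reach, as a shift and turn from the pose commanded when the call began, along the tool's axes at that moment; what a row does not reach only later rows make up. The controller multiplies each number of a shift by 0.2 m and each number of a turn by 1.5 rad. A row lasts 1/10 s, in which the tool goes at most 50 mm and 8.59 degrees, less where a joint would pass 70% of its speed; a pose out of reach is approached as far as the arm can. A call with a number of a shift or a turn outside -1 to 1 is refused whole. A call with a gripper value outside its range is refused whole. The fingers move at their own pace and stop on an object; "grip_force" is the grip in N (left out, the last holds). Time passes only in rows, so rows that repeat a pose let the fingers close. It gives the time, the measured TCP pose, the force, the opening and the grip force at its end, in the units of the state.
- env.get_obs(): the state, without advancing time (a new reading comes with each control period).
- viewer.read_camera(name): name is "scene" or "top" or "wrist"; returns the picture (480x640x3 uint8, red, green, blue); there is no depth.
- viewer.get_calibration(name): a dict with "fov_y" (degrees; the focal length in pixels is half the picture's height over the tangent of half this angle, whatever the lens; pixels are square), "cx", "cy" (the principal point, pixels), "position" and "orientation" of the camera in the world. Camera axes: x right, y up, looking along -z (the intrinsics and any distortion apply to the point x, -y, -z); pixel columns grow to the right and rows downward; lengths in m; the calibration is good to about 2 mm. A picture is of the moment at which its call begins: read the wrist's pose just before it. get_calibration takes no time and is no camera call; for the wrist camera it gives the pose at the moment of the call.
- env.sign_off(): hands the job in; it is judged then, once.
Trained networks look in the newest picture that a camera, given by its name, has taken for a name from the list of things; names that differ only in an ending like _2 or _b are one class to them, and where a whole thing is asked for, a point or a joint stands for the part that bears it (a point fixed in the world has none). Each returns a list of dicts, best first, with "conf" (0 to 1); they miss things now and then, are a little off and sometimes report something else, mostly with a low value. They report only what shows in the picture. A call takes as long as a camera call.
- boxes_of(camera, target): "location" ([column, row] in pixels, amid what is visible of it).
- masks_of(camera, target): "pixels" (480x640 bool, what is visible of it) and "location" ([column, row] in pixels, amid what is visible of it).
The state is a dict: "time_s": time; "qpos": joint angles; "joint_velocities": joint speeds; "effort": joint torques, N m; "tool_pos": TCP position; "tool_rot": TCP orientation; "force": force on the tool from outside, world axes, zero at the start; "wrist_torque": the same for the moment, N m; "grip_width": finger opening in m; "grasp_force": force on a finger pad.
Only numpy, scipy, OpenCV 4.12 (cv2) and the standard library are available. Lean on these libraries where they do the work, as an engineer would, in place of code of your own. Each camera call takes 0.05 s, during which the arm holds its last target. There are 200 camera calls.

### The job

Close the wine filter on the cellar table with the lid that has the red handle: put the steel bar under the lid through the slot in the filter's head, press the lid down against the spring, turn it a quarter turn (either way), and let it rise so that it is locked and level in its seat, then let go. Leave the blue-handled lid where it stands.

Things in the scene. Friction and masses are not known exactly. Their poses are not given: they have to be found in the camera images.
- lid: The right lid, red handle, 0.24-0.39 kg. Origin: centre of underside, z up. From below: steel lug bar 88 (x) x 30 (y) mm, z 0-10; stem 26 mm across, z 10-33; aluminium disc 120 mm across, z 33-41; upright red handle 60 (x) x 20 mm (y), z 41-77, along the bar and above it: grip it from above across its 20 mm. A half turn makes no difference. Starts standing on the table.
- filter: Wine filter, fixed to the table: green bowl 136 mm across, square steel head plate 140 x 140 mm on it, z 112-120 mm; slot through the head: see slot. Origin: on the table on the bowl's axis, z up. A grey pump, 100 x 140 mm, 82 mm tall, stands on its +x side, 175 mm from the axis. A bottle (290 mm tall) and a cup (65 mm) stand beyond x = 0.68 m.
- slot (a point): Slot centre, head top (filter z 120); axes as filter. Slot 108 (x) x 50 mm (y). Below, a sprung white plate (6 N, +0.35 N/mm). Lid origin z from here: -10 laid in, bar along slot, cannot turn; under -23 free to turn; -29 good (13 N); -33 disc meets head. Turned 90 deg either way (+-12) and let go, it rises into the pockets: locked at -18, disc 15 mm clear of head. Not locked: -23 or lower.
- plain_lid: Bystander: the wrong lid, same disc and handle (120 mm across, 77 mm tall), but its handle is blue and under it is a round rubber plug 80 mm across that does not enter the slot. Origin: centre of underside, z up; handle along x. Not to be moved.

How it is judged:
By the outcome, as a careful person would: the job done as asked, in the order asked, and still so for the second after the job is handed in, with the robot touching nothing.
It also fails if it takes over 45 s, if anything falls off the work surface, if the arm or the gripper's body presses on something with over 40 N, if the wrist force passes 120 N, or if a joint passes its speed limit or range.

## Working session

There is one attempt and no reset: what is moved stays moved. The work goes in short steps, Python scripts to look and compute and a tool call to move; the robot and the scene stay as the last step left them, time stands still between calls to the robot, and variables do not carry over. Pictures are saved under pics/ and viewed, at most 10 in all, crops included, and the job is handed in when it is done.

Besides the shell and the picture viewer there is one more tool, called after "Emit:" as a command line: name --pt "numbers of a row" for each row, then --argument value for the rest. apply_moves: Moves the arm, as the interface text tells. Shifts and turns lie within -1 to 1; 1 stands for 0.2 m of shift or 1.5 rad of turn. Its arguments: {"type":"object","properties":{"moves":{"type":"array","items":{"type":"array","items":{"type":"number","minimum":-1,"maximum":1}}},"grip_force":{"type":"number"}},"required":["moves"]}

```bash
mkdir -p pics
cat > h.py <<'E'
import numpy as np, cv2
from scipy.spatial.transform import Rotation as R
from cell import env, viewer, boxes_of, masks_of
E
python3 - <<'E'
from h import *
for c in ["scene","top"]:
    im=viewer.read_camera(c); cv2.imwrite(f"pics/{c}1.png",im[:,:,::-1])
    print(c,viewer.get_calibration(c))
    for t in ["lid","filter","slot","plain_lid"]:
        try: print(t,[(d["location"],round(d["conf"],2)) for d in boxes_of(c,t)])
        except Exception as e: print(t,e)
print(viewer.get_calibration("wrist")); print(env.get_obs())
E
```

```text
scene {'fov_y': 49.250931660284294, 'cx': 317.04714481242013, 'cy': 244.38439854114299, 'position': array([ 0.96295486, -0.20586975,  0.74570197]), 'orientation': array([38.04746358, -0.3747044 , 59.94716082])}
lid [([272.0, 244.9], 0.94)]
filter [([228.4, 345.1], 0.74)]
slot [([226.4, 349.3], 0.73)]
plain_lid [([451.7, 213.8], 0.9)]
top {'fov_y': 42.530462797087964, 'cx': 318.7431024350301, 'cy': 240.3477156867122, 'position': array([0.27202335, 0.03165314, 1.25447324]), 'orientation': array([ 12.21570465,   0.31947514, -88.33232959])}
lid [([333.4, 287.3], 0.59)]
filter [([410.2, 219.9], 0.67)]
slot [([409.4, 218.3], 0.73)]
plain_lid [([179.3, 238.2], 0.87)]
{'fov_y': 69.28097864920213, 'cx': 318.91469756986805, 'cy': 239.4304934378296, 'position': array([ 0.34427016, -0.55675652,  0.38453919]), 'orientation': array([-1.68600715e+01, -1.14308414e-03, -6.51769148e+01])}
{'time_s': 0.5, 'qpos': array([66.06681731, 18.39337545, -4.01736049, 83.10999034,  1.29478683,
       78.54079912, -3.25912452]), 'joint_velocities': array([-0.00138291, -0.08561665,  0.06081753, -0.10736715,  0.06192962,
       -0.01598802, -0.0747143 ]), 'effort': array([-1.49964117e-04, -4.90602529e+01, -4.02704291e-01, -3.12461042e+01,
       -6.38157525e-02,  3.46451858e-02,  1.63037311e-05]), 'tool_pos': array([ 0.27202332, -0.59034194,  0.22254882]), 'tool_rot': array([1.79999035e+02, 2.22534333e-03, 2.47440620e+01]), 'force': array([0.47662954, 0.00785057, 0.04081707]), 'wrist_torque': array([-0.00891468,  0.01501743, -0.0278961 ]), 'grasp_force': 0.0, 'grip_width': 0.08695655595577384}
```

View pics/scene1.png

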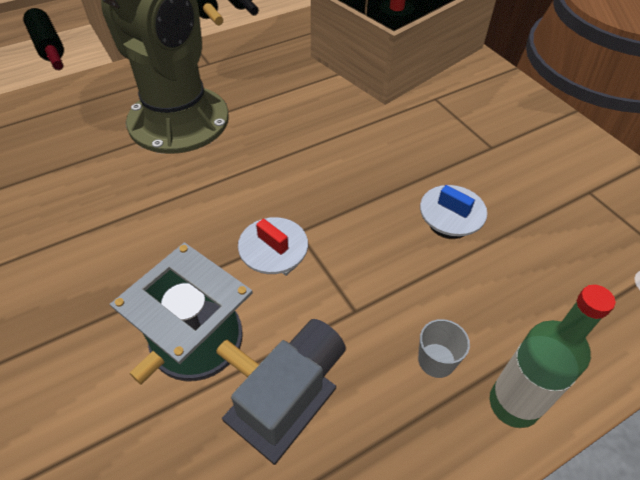

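View pics/top1.png

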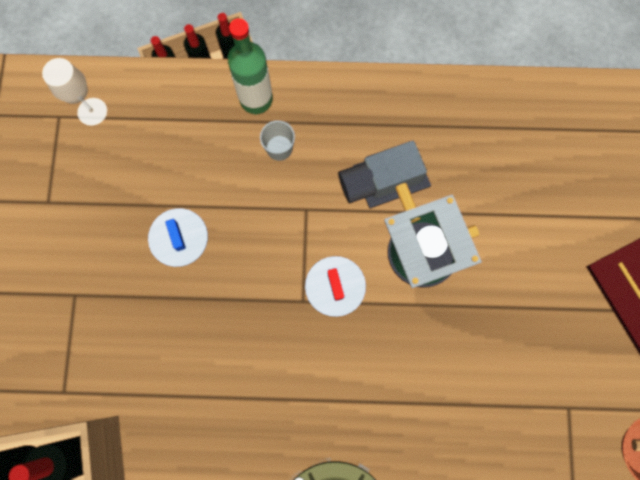

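The scene picture shows the red-handled lid at (272,245), the head plate with corners near (183,244), (252,291), (178,358), (111,303), and the pump at (280,390). In the top picture the red handle is at (336,285), the plate centre at (433,241), and the blue lid, which stands clear, at (178,237).

```bash
cat >> h.py <<'E'
def ray(c,px,cal=None):
    k=cal or viewer.get_calibration(c); f=240/np.tan(np.radians(k["fov_y"]/2))
    px=np.atleast_2d(np.float64(px))
    d=np.c_[(px[:,0]-k["cx"])/f,-(px[:,1]-k["cy"])/f,-np.ones(len(px))]
    return np.array(k["position"]),d@R.from_euler("xyz",k["orientation"],degrees=True).as_matrix().T
def onz(c,px,z,cal=None):
    p,d=ray(c,px,cal); return p+d*((z-p[2])/d[:,2])[:,None]
def red_top(im,near,sz=60,hue="red"):
    h=cv2.cvtColor(im,cv2.COLOR_RGB2HSV); m=((h[:,:,0]<8)|(h[:,:,0]>172))&(h[:,:,1]>150)&(h[:,:,2]>100)
    n,l,s,c=cv2.connectedComponentsWithStats(m.astype(np.uint8))
    i=1+np.argmin([np.hypot(*(c[j]-near))+(1000 if s[j,4]<30 else 0) for j in range(1,n)])
    return cv2.minAreaRect(np.argwhere(l==i)[:,::-1].astype(np.float32)),l==i
E
python3 - <<'E'
from h import *
for c,n,q in [("scene",(272,240),[(183,244),(252,291),(178,358),(111,303)]),("top",(336,285),[(387,217),(453,196),(480,260),(416,287)])]:
    im=cv2.imread(f"pics/{c}1.png")[:,:,::-1].copy()
    r,m=red_top(im,n); b=onz(c,cv2.boxPoints(r),.07)
    print(c,r,m.sum(),b.mean(0),np.round(b,3).tolist())
    w=onz(c,q,.12); print(w.mean(0),np.round(w,3).tolist())
    e=[np.degrees(np.arctan2(*(w[(i+1)%4]-w[i])[[1,0]])) for i in range(4)]; print(e,[np.linalg.norm(w[(i+1)%4]-w[i]) for i in range(4)])
    for t in ["lid"]:
        mm=masks_of(c,t)[0]["pixels"]; ys,xs=np.nonzero(mm); print(t,onz(c,(xs.mean(),ys.mean()),.045))
E
```

```text
scene ((272.5260009765625, 234.70272827148438), (37.320125579833984, 16.644880294799805), 42.87890625) 383 [0.45228717 0.00879065 0.07      ] [[0.424, -0.013, 0.07], [0.409, 0.016, 0.07], [0.481, 0.03, 0.07], [0.494, 0.002, 0.07]]
[ 0.52740649 -0.16922378  0.12      ] [[0.44, -0.133, 0.12], [0.568, -0.079, 0.12], [0.613, -0.207, 0.12], [0.488, -0.258, 0.12]]
[np.float64(22.786723119996896), np.float64(-70.41521286383855), np.float64(-157.86251144442096), np.float64(111.3671850000783)] [np.float64(0.13917464489920378), np.float64(0.13564410948541167), np.float64(0.134925093033716), np.float64(0.13394461859207885)]
lid [[0.45605839 0.00658802 0.045     ]]
top ((335.3868408203125, 283.8925476074219), (30.190231323242188, 8.939305305480957), 74.47589111328125) 268 [0.44300859 0.01104808 0.07      ] [[0.469, 0.028, 0.07], [0.474, 0.011, 0.07], [0.417, -0.006, 0.07], [0.412, 0.011, 0.07]]
[ 0.52491687 -0.17145474  0.12      ] [[0.566, -0.083, 0.12], [0.611, -0.209, 0.12], [0.488, -0.257, 0.12], [0.434, -0.137, 0.12]]
[np.float64(-70.3534749864569), np.float64(-158.57513139183365), np.float64(114.36964225454831), np.float64(22.360595815375824)] [np.float64(0.13344457572737523), np.float64(0.13201026105929306), np.float64(0.1312197155190186), np.float64(0.14291169962842992)]
lid [[0.44259253 0.01184333 0.045     ]]
```

Emit:
apply_moves --pt "1 -1 0 0 0 0 1" --pt "1 -1 0 0 0 0 1" --pt "1 -1 0 0 0 0 1" --pt "1 -1 0 0 0 0 1" --pt "1 -1 0 0 0 0 1" --pt "1 -1 0 0 0 0 1" --grip_force 40

```text
time_s: 1.2
tool_pos: [0.3715, -0.3212, 0.223]
tool_rot: [180.0, -0.0, 25.0]
force: [0.3, -0.4, 0.1]
grip_width: 0.0872
grasp_force: 0.0
```

Emit:
apply_moves --pt "1 -1 0 0 0 0 1" --pt "1 -1 0 0 0 0 1" --pt "1 -1 0 0 0 0 1" --pt "1 -1 0 0 0 0 1" --pt "1 -1 0 0 0 0 1" --pt "1 -1 0 0 0 0 1"

```text
time_s: 1.8
tool_pos: [0.4688, -0.0556, 0.2231]
tool_rot: [180.0, -0.1, 25.0]
force: [-0.4, 0.1, 0.4]
grip_width: 0.0871
grasp_force: 0.0
```

```bash
cat >> h.py <<'E'
def to(x,y,z,yaw):
    o=env.get_obs(); T=R.from_euler("xyz",o["tool_rot"],degrees=True)
    d=T.inv().apply(np.array([x,y,z])-o["tool_pos"])/0.2
    r=(T.inv()*R.from_euler("xyz",[180,0,yaw],degrees=True)).as_rotvec()/1.5
    print("pos",o["tool_pos"].round(4),"rot",o["tool_rot"].round(2),"t",o["time_s"],"F",o["force"].round(1),"q",o["qpos"].round(0),"| move",d.round(4),r.round(4))
E
python3 - <<'E'
from h import *
to(.447,.01,.20,17)
E
```

```text
pos [ 0.4688 -0.0556  0.2231] rot [ 1.7997e+02 -8.0000e-02  2.4970e+01] t 1.8 F [-0.4  0.1  0.4] q [ 37.  -3. -33. 106.  -1.  76. -60.] | move [ 0.0396 -0.3432  0.1156] [ 0.0003 -0.001   0.0927]
```

Emit:
apply_moves --pt "0.04 -0.34 0.11 0 0 0.09 1" --pt "0.04 -0.34 0.11 0 0 0.09 1" --pt "0.04 -0.34 0.11 0 0 0.09 1" --pt "0.04 -0.34 0.11 0 0 0.09 1"

```text
time_s: 2.2
tool_pos: [0.4469, 0.005, 0.2008]
tool_rot: [179.9, -0.0, 17.0]
force: [-0.5, 0.2, -1.0]
grip_width: 0.0869
grasp_force: 0.0
```

Run:
```python
from h import *
to(.447,.01,.2,17)
cal=viewer.get_calibration("wrist"); im=viewer.read_camera("wrist"); cv2.imwrite("pics/w1.png",im[:,:,::-1])
print(cal)
for d in boxes_of("wrist","lid"): print(d["location"],d["conf"])
```

```text
pos [0.4469 0.005  0.2008] rot [ 1.7992e+02 -2.0000e-02  1.7050e+01] t 2.2 F [-0.5  0.2 -1. ] q [ 35.  -5. -36. 111.  -3.  73. -73.] | move [ 0.0079 -0.0235  0.0042] [ 0.0009 -0.0002  0.0006]
{'fov_y': 69.28097864920213, 'cx': 318.91469756986805, 'cy': 239.4304934378296, 'position': array([0.52282727, 0.02880076, 0.36286779]), 'orientation': array([-16.83658819,  -0.07299753, -72.86744309])}
[311.4, 217.5] 0.77
```

View pics/w1.png

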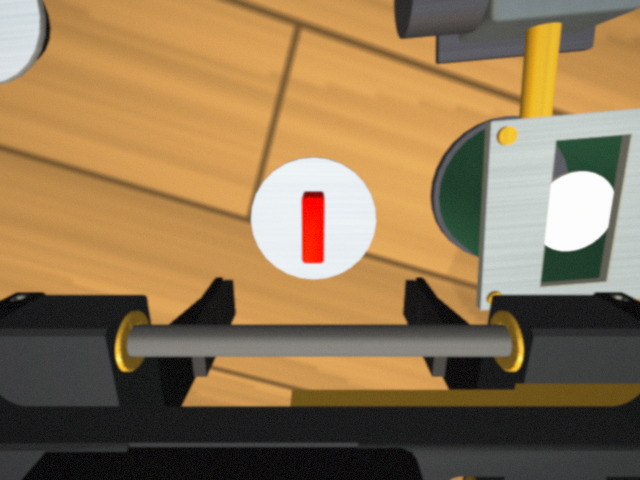

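The wrist picture shows the red handle at (313,228), upright in the image and so in line with the tool, on a disc centred at (313,218). The head plate and slot are at right, about (580,215).

Run:
```python
from h import *
im=cv2.imread("pics/w1.png")[:,:,::-1].copy()
hsv=cv2.cvtColor(im,cv2.COLOR_RGB2HSV)
m=((hsv[:,:,0]<8)&(hsv[:,:,1]>150)&(hsv[:,:,2]>200)).astype(np.uint8); m[300:]=0
r=cv2.minAreaRect(np.argwhere(m)[:,::-1].astype(np.float32)); b=onz("wrist",cv2.boxPoints(r),.077)
print(r,b.mean(0),b.round(4).tolist())
e=max((b[1]-b[0],b[2]-b[1]),key=np.linalg.norm); print("len",np.linalg.norm(b[1]-b[0]),np.linalg.norm(b[2]-b[1]),np.degrees(np.arctan2(e[1],e[0]))%180)
g=((hsv[:,:,1]<60)&(hsv[:,:,2]>180)).astype(np.uint8)|m
n,l,s,c=cv2.connectedComponentsWithStats(g); i=l[190,290]; pts=np.argwhere(l==i)[:,::-1]
w=onz("wrist",cv2.convexHull(pts.astype(np.float32)).reshape(-1,2),.041)
(c2,rad)=cv2.minEnclosingCircle((w[:,:2]*1000).astype(np.float32)); print("disc",c2,rad)
q=onz("wrist",[(557,142),(630,135),(607,279),(541,285)],.12); print("slot",q.mean(0),q.round(4).tolist())
to(b[:,0].mean(),b[:,1].mean(),.047,17)
```

```text
((312.5, 229.5), (65.0, 21.0), 90.0) [0.44672706 0.00960374 0.077     ] [[0.4717, 0.0262, 0.077], [0.4768, 0.0095, 0.077], [0.4219, -0.0075, 0.077], [0.4165, 0.0102, 0.077]]
len 0.017422669752485 0.05746521539225917 17.17069615463953
disc (446.1606140136719, 9.49539852142334) 59.804359436035156
slot [ 0.52596812 -0.16962724  0.12      ] [[0.5655, -0.1277, 0.12], [0.5839, -0.1723, 0.12], [0.4868, -0.212, 0.12], [0.4677, -0.1665, 0.12]]
pos [0.4472 0.004  0.201 ] rot [ 1.7996e+02 -4.0000e-02  1.6900e+01] t 2.3 F [-0.3 -0.5  0.1] q [ 35.  -5. -36. 111.  -3.  73. -73.] | move [ 0.0051 -0.028   0.77  ] [ 0.0005 -0.0005 -0.0012]
```

Emit:
apply_moves --pt "0.005 -0.028 0.2 0 0 0 1" --pt "0.005 -0.028 0.4 0 0 0 1" --pt "0.005 -0.028 0.6 0 0 0 1" --pt "0.005 -0.028 0.76 0 0 0 1" --pt "0.005 -0.028 0.76 0 0 0 1" --pt "0.005 -0.028 0.76 0 0 0 0" --pt "0.005 -0.028 0.76 0 0 0 0" --pt "0.005 -0.028 0.76 0 0 0 0" --pt "0.005 -0.028 0.76 0 0 0 0" --pt "0.005 -0.028 0.76 0 0 0 0" --pt "0.005 -0.028 0.76 0 0 0 0" --pt "0.005 -0.028 0.76 0 0 0 0" --grip_force 50

```text
time_s: 3.5
tool_pos: [0.446, 0.0111, 0.0487]
tool_rot: [180.0, -0.0, 17.0]
force: [-0.1, 0.8, 0.3]
grip_width: 0.0391
grasp_force: 0.0
```

Run:
```python
from h import *
to(.4467,.0096,.20,20)
```

```text
pos [0.446  0.0111 0.0487] rot [ 1.7999e+02 -1.0000e-02  1.7010e+01] t 3.5 F [-0.1  0.8  0.3] q [ 33.   6. -39. 121.   4.  55. -81.] | move [ 0.0011  0.0082 -0.7567] [ 0.0002 -0.0001 -0.0348]
```

Still closing; wait, then lift.

Emit:
apply_moves --pt "0 0 0 0 0 0 0" --pt "0 0 0 0 0 0 0" --pt "0 0 0 0 0 0 0" --pt "0 0 0 0 0 0 0" --pt "0 0 0 0 0 0 0" --pt "0 0 0 0 0 0 0" --pt "0 0 0 0 0 0 0"

```text
time_s: 4.2
tool_pos: [0.446, 0.011, 0.0485]
tool_rot: [180.0, 0.0, 17.0]
force: [0.3, -0.8, -1.3]
grip_width: 0.02
grasp_force: 49.9
```

Emit:
apply_moves --pt "0 0 -0.2 0 0 0 0" --pt "0 0 -0.4 0 0 0 0" --pt "0 0 -0.6 0 0 0 0" --pt "0 0 -0.8 0 0 0 0" --pt "0 0 -0.8 0 0 0 0"

```text
time_s: 4.7
tool_pos: [0.4493, 0.0114, 0.2136]
tool_rot: [179.8, -0.5, 17.0]
force: [1.9, 0.4, -2.4]
grip_width: 0.0195
grasp_force: 49.9
```

Run:
```python
from h import *
im=viewer.read_camera("wrist"); cv2.imwrite("pics/w2.png",im[:,:,::-1])
im=viewer.read_camera("scene"); cv2.imwrite("pics/s2.png",im[:,:,::-1])
o=env.get_obs(); print(o["grip_width"],o["grasp_force"])
to(.526,-.1697,.21,22)
```

```text
0.019653636792215403 49.94294185191393
pos [0.4459 0.0111 0.2085] rot [ 1.7996e+02 -1.0000e-02  1.7000e+01] t 4.8 F [-1.6 -0.6 -3.4] q [ 35.  -6. -37. 110.  -4.  74. -74.] | move [ 0.1186  0.9815 -0.0068] [ 0.0005 -0.0001 -0.0581]
```

View pics/w2.png

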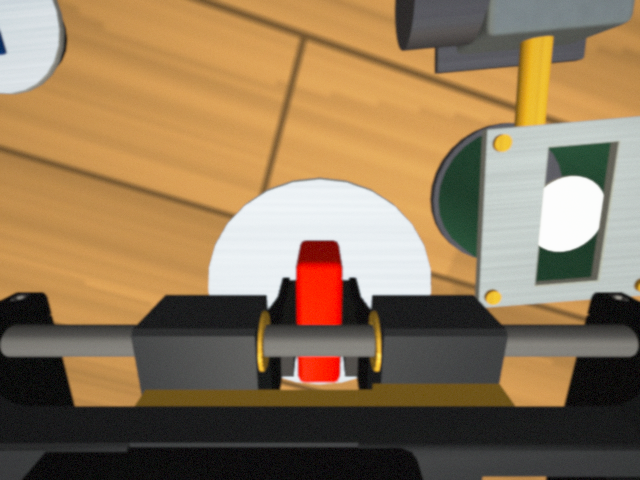

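The lid is held squarely, with the handle at (320,310) and its disc level. The slot shows fully at right, spanning about (536–618, 142–284).

Emit:
apply_moves --pt "0.03 0.2 -0.01 0 0 0 0" --pt "0.06 0.4 -0.01 0 0 -0.02 0" --pt "0.08 0.6 -0.01 0 0 -0.03 0" --pt "0.1 0.8 -0.01 0 0 -0.04 0" --pt "0.119 0.982 -0.01 0 0 -0.058 0" --pt "0.119 0.982 -0.01 0 0 -0.058 0" --pt "0.119 0.982 -0.01 0 0 -0.058 0"

```text
time_s: 5.5
tool_pos: [0.5247, -0.1698, 0.2074]
tool_rot: [-179.7, 0.2, 21.9]
force: [-0.5, 0.9, -3.2]
grip_width: 0.0198
grasp_force: 49.9
```

Run:
```python
from h import *
im=viewer.read_camera("wrist"); cv2.imwrite("pics/w3.png",im[:,:,::-1])
im=viewer.read_camera("scene"); cv2.imwrite("pics/s3.png",im[:,:,::-1])
to(.526,-.1697,.1585,22)
```

```text
pos [ 0.5252 -0.168   0.2087] rot [-1.7982e+02  1.2000e-01  2.2080e+01] t 5.6 F [-0.2  1.  -2.7] q [ 42.   9. -30.  97.   4.  75. -56.] | move [0.0009 0.01   0.2508] [-0.0021  0.0014  0.0009]
```

View pics/s3.png

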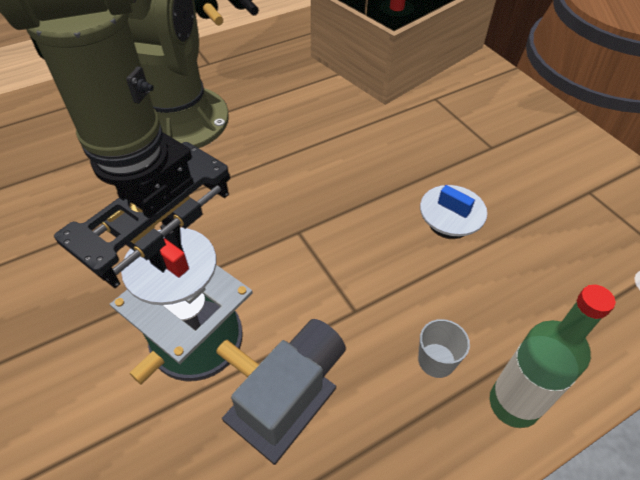

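View pics/w3.png

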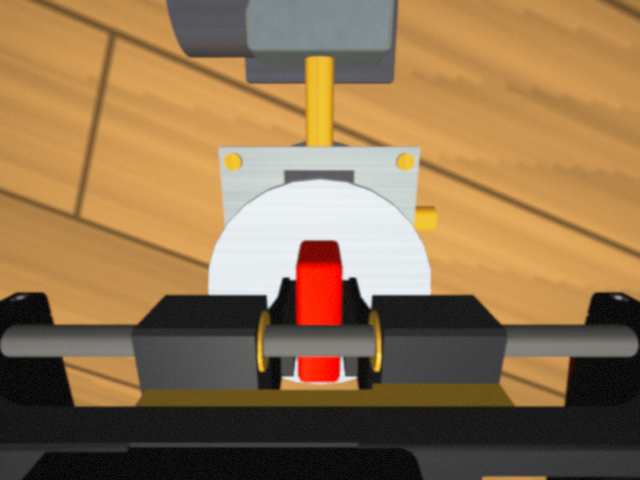

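The scene picture shows the lid over the head plate at (170,262), with the blue lid and the rest untouched. In the wrist picture the plate's top edge (219–420, row 148) is level and the slot (centre column 319) lines up with the handle (320).

Emit:
apply_moves --pt "0 0.006 0.08 0 0 0 0" --pt "0 0.006 0.15 0 0 0 0" --pt "0 0.006 0.2 0 0 0 0" --pt "0 0.006 0.24 0 0 0 0" --pt "0 0.006 0.25 0 0 0 0" --pt "0 0.006 0.25 0 0 0 0"

```text
time_s: 6.2
tool_pos: [0.5266, -0.1707, 0.1603]
tool_rot: [-180.0, 0.0, 22.0]
force: [0.3, 0.4, -3.1]
grip_width: 0.0198
grasp_force: 49.9
```

Run:
```python
from h import *
to(.526,-.1697,.1395,22)
```

```text
pos [ 0.5266 -0.1707  0.1603] rot [-1.7999e+02  2.0000e-02  2.2000e+01] t 6.2 F [ 0.3  0.4 -3.1] q [ 42.  11. -29. 101.   6.  70. -57.] | move [-0.0007 -0.0058  0.1042] [-0.0001  0.0002  0.    ]
```

Emit:
apply_moves --pt "0 0 0.03 0 0 0 0" --pt "0 0 0.06 0 0 0 0" --pt "0 0 0.085 0 0 0 0" --pt "0 0 0.105 0 0 0 0" --pt "0 0 0.105 0 0 0 0" --pt "0 0 0.105 0 0 0 0"

```text
time_s: 6.8
tool_pos: [0.5278, -0.1712, 0.1414]
tool_rot: [179.9, -0.1, 22.0]
force: [-1.8, 1.3, 9.3]
grip_width: 0.0196
grasp_force: 49.9
```

Run:
```python
from h import *
o=env.get_obs();print(o["grip_width"],o["wrist_torque"])
to(.526,-.1697,.1395,112)
```

```text
0.019557459146042618 [ 0.29242253  0.6267218  -0.01868404]
pos [ 0.5278 -0.1712  0.1414] rot [ 1.7988e+02 -1.1000e-01  2.1980e+01] t 6.8 F [-1.8  1.3  9.3] q [ 41.  12. -29. 102.   6.  67. -58.] | move [-0.0055 -0.0102  0.0094] [ 2.1000e-03  1.0000e-04 -1.0474e+00]
```

Emit:
apply_moves --pt "0 0 0.004 0 0 -0.08 0" --pt "0 0 0.004 0 0 -0.16 0" --pt "0 0 0.004 0 0 -0.24 0" --pt "0 0 0.004 0 0 -0.32 0" --pt "0 0 0.004 0 0 -0.4 0" --pt "0 0 0.004 0 0 -0.48 0" --pt "0 0 0.004 0 0 -0.524 0" --pt "0 0 0.004 0 0 -0.524 0"

```text
time_s: 7.6
tool_pos: [0.5291, -0.1705, 0.1412]
tool_rot: [179.7, -0.1, 67.1]
force: [0.4, 1.6, 8.8]
grip_width: 0.0197
grasp_force: 49.9
```

Run:
```python
from h import *
o=env.get_obs();print(o["grip_width"],o["wrist_torque"])
to(.526,-.1697,.1395,112)
```

```text
0.01970610631514482 [0.47717843 0.00499369 0.03398112]
pos [ 0.5291 -0.1705  0.1412] rot [ 1.797e+02 -8.000e-02  6.713e+01] t 7.6 F [0.4 1.6 8.8] q [ 46.  13. -34. 102.   8.  67. -14.] | move [-0.0026 -0.0159  0.0084] [ 3.700e-03  5.000e-04 -5.221e-01]
```

Emit:
apply_moves --pt "0 -0.01 0.004 0 0 -0.08 0" --pt "0 -0.01 0.004 0 0 -0.16 0" --pt "0 -0.01 0.004 0 0 -0.24 0" --pt "0 -0.01 0.004 0 0 -0.32 0" --pt "0 -0.01 0.004 0 0 -0.4 0" --pt "0 -0.01 0.004 0 0 -0.48 0" --pt "0 -0.01 0.004 0 0 -0.524 0" --pt "0 -0.01 0.004 0 0 -0.524 0" --pt "0 -0.01 0.004 0 0 -0.524 0"

```text
time_s: 8.5
tool_pos: [0.5272, -0.1698, 0.1404]
tool_rot: [179.7, 0.2, 112.1]
force: [-0.1, 1.1, 8.1]
grip_width: 0.0197
grasp_force: 49.9
```

Run:
```python
from h import *
o=env.get_obs();print(o["grip_width"],o["wrist_torque"])
im=viewer.read_camera("wrist"); cv2.imwrite("pics/w4.png",im[:,:,::-1])
to(.526,-.1697,.1505,112)
```

```text
0.019671362396387657 [ 0.44331121 -0.04393623  0.04378435]
pos [ 0.5272 -0.1698  0.1404] rot [1.7975e+02 1.7000e-01 1.1209e+02] t 8.55 F [-0.   0.9  8.9] q [ 50.  13. -40. 102.   9.  67.  30.] | move [ 0.0027 -0.0051 -0.0507] [0.0029 0.0019 0.0011]
```

View pics/w4.png

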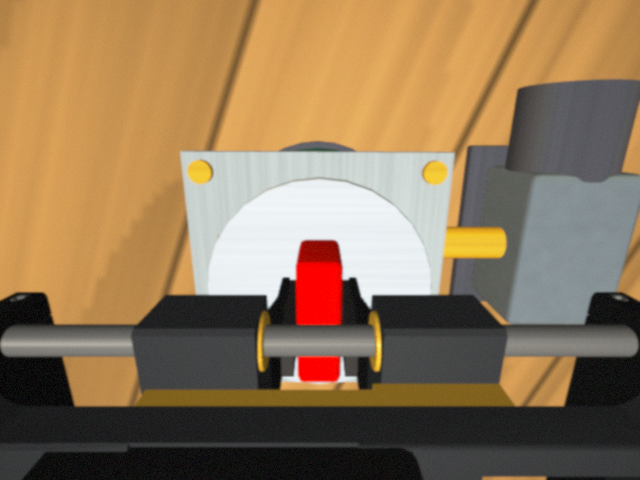

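The wrist picture shows the lid turned square to the plate: plate edge level at row 152, handle at column 320, and the disc just above the head.

Emit:
apply_moves --pt "0 0 -0.012 0 0 0 0" --pt "0 0 -0.024 0 0 0 0" --pt "0 0 -0.036 0 0 0 0" --pt "0 0 -0.045 0 0 0 0" --pt "0 0 -0.045 0 0 0 0" --pt "0 0 -0.045 0 0 0 0"

```text
time_s: 9.15
tool_pos: [0.5272, -0.1698, 0.1489]
tool_rot: [179.7, 0.2, 112.1]
force: [0.7, 0.7, 5.8]
grip_width: 0.0194
grasp_force: 49.9
```

Run:
```python
from h import *
o=env.get_obs();print(o["grip_width"],o["wrist_torque"])
to(.526,-.1697,.1505,112)
```

```text
0.019440070070806417 [ 0.30482906 -0.248827    0.03440572]
pos [ 0.5272 -0.1698  0.1489] rot [1.7975e+02 1.6000e-01 1.1210e+02] t 9.15 F [0.7 0.7 5.8] q [ 51.  13. -40. 102.   9.  68.  30.] | move [ 0.0027 -0.0051 -0.0079] [0.0029 0.0019 0.0011]
```

Emit:
apply_moves --pt "0 0 -0.003 0 0 0 0" --pt "0 0 -0.003 0 0 0 0.4" --pt "0 0 -0.003 0 0 0 0.6" --pt "0 0 -0.003 0 0 0 0.6" --pt "0 0 -0.003 0 0 0 0.6" --pt "0 0 -0.003 0 0 0 0.6" --pt "0 0 -0.003 0 0 0 0.6" --pt "0 0 -0.003 0 0 0 0.6"

```text
time_s: 9.95
tool_pos: [0.5248, -0.1701, 0.1475]
tool_rot: [-180.0, -0.0, 112.1]
force: [0.2, -0.2, 0.4]
grip_width: 0.0518
grasp_force: 0.0
```

Emit:
apply_moves --pt "0 0 -0.1 0 0 0 0.6" --pt "0 0 -0.25 0 0 0 0.6" --pt "0 0 -0.5 0 0 0 0.6" --pt "0 0 -0.7 0 0 0 0.6" --pt "0 0 -0.7 0 0 0 0.6"

```text
time_s: 10.45
tool_pos: [0.5279, -0.1704, 0.2939]
tool_rot: [179.6, 0.4, 112.1]
force: [0.6, 0.8, 0.5]
grip_width: 0.0524
grasp_force: 0.0
```

Run:
```python
from h import *
im=viewer.read_camera("wrist"); s=viewer.read_camera("scene")
cv2.imwrite("pics/f.png",np.hstack([cv2.resize(im,(400,300)),cv2.resize(s[130:400,30:390],(400,300))])[:,:,::-1])
hsv=cv2.cvtColor(im,cv2.COLOR_RGB2HSV)
m=((hsv[:,:,0]<8)&(hsv[:,:,1]>150)&(hsv[:,:,2]>200)).astype(np.uint8)
r=cv2.minAreaRect(np.argwhere(m)[:,::-1].astype(np.float32)); b=onz("wrist",cv2.boxPoints(r),.179); print(r,b.mean(0),np.linalg.norm(b[1]-b[0]),np.linalg.norm(b[2]-b[1]))
o=env.get_obs(); print(o["force"],o["grip_width"],o["time_s"])
```

```text
((317.5, 230.5), (67.0, 21.0), 90.0) [ 0.52264074 -0.16650335  0.179     ] 0.016528889475196498 0.056368029721897944
[-0.76647576 -0.03056725 -0.04162401] 0.05244390376141189 10.55
```

View pics/f.png

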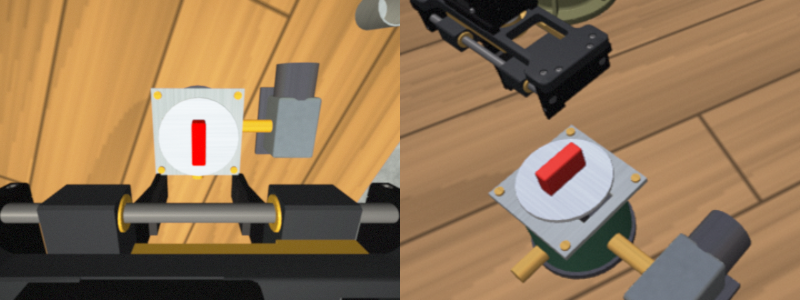

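The left half (wrist) shows the lid centred on the head at (198,137), its handle square to the slot. The right half (scene) shows it level, with a gap under the disc and the gripper clear of it.

```bash
python3 -c "
from cell import env
print(env.sign_off())"
```

```text
the job is handed in; nothing more can be done
None
```

The red-handled lid went through the slot, was pressed down, turned a quarter turn and released; by the spring force (about 9 N) and the final pictures it sits locked and level, the blue-handled lid was not touched, and the job is handed in at about 10.6 s.

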